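Let the roastery hopper hoist down

TASK

Let the raised hopper of the ratchet hoist down onto its rubber-padded stand: swing the pawl lever over to release (the loaded pawl stays caught), then wind the crank up a touch so that the pawl springs clear, and let the crank turn back slowly under the load until the stand just carries the hopper, then let go. Keep hold of the crank all the way: the hopper must not run away or be pressed down hard on the stand, the pawl lever must not be forced, the hopper and its stand are not to be handled, and the other things on the bench are to be left alone.

Things in the scene. Friction and masses are not known exactly. Their poses are not given: they have to be found in the camera images.
- hoist: Bench hoist, fixed. Origin: on the bench top (z 0) on the vertical crank axis; x away from the operator's side, y left, z up; yaw varies by 0.35 rad. Deck 12 mm thick, x -115..115, y -470..190 mm. Grey winder housing 150 x 150 mm at the origin, top at z 86 mm; mast 50 x 40 mm at y -270 mm, 310 mm high; hopper and its stand at y -375 mm. Spanner and oil can lie between winder and mast.
- grip_mid (a point): Middle of the black upright crank handle: a cylinder 28 mm across, z 129..181 mm, this point at z 158 mm, 80 mm from the crank axis and 30 mm above the top of the crank arm. It spins freely on the crank. At the start it lies in the hoist's +x direction from the axis.
- crank (a joint): Crank angle (rad), 0 at the start. Grows clockwise seen from above, which lets the hopper down 35 mm per rad; negative = wound up. Range -0.35 to 2.9. The load pulls it clockwise with 3 to 7 N at the handle; let go with the pawl clear, it runs away at once. When the hopper stands on the pad this pull disappears, and pushing on presses the hopper on the pad.
- lever_pin (a point): Red upright pin of the yellow pawl lever: 14 mm across, z 108..150 mm, this point on its axis at z 130 mm. The lever's pivot is at x 8.5, y 77 mm in the hoist frame; the pin is 55 mm from it, at the start in the direction 112 degrees from the hoist's x towards its y. Lever plate 13 mm wide, top at z 113.5 mm; above that, nothing stands within 50 mm of the pin.
- lever (a joint): Pawl lever angle (rad). 0 = pawl in (start), grows clockwise seen from above (the pin moves towards the hoist's +x), range 0 to 0.95; released from 0.6 on. Stiff, about 3 to 5 N at the pin, and stays where it is put.
- pawl (a joint): Brass pawl's angle relative to the lever (rad); a weak spring holds it near -0.1. With the lever over and the nose still caught under its tooth, about minus the lever angle (-0.6 to -0.95); it springs back to above -0.3 when it comes clear. The nose comes clear only once the crank is wound up by more than about 0.05 rad (0.2 is safe; stop at 0.35).
- carriage_foot (a point): Centre of the underside of the round steel foot (64 mm across) of the hopper carriage, 200 mm above the bench at the start; goes straight down with the crank.
- carriage: Hopper carriage on the mast: steel bracket with a closed black cone 154 mm across, 110 mm high; 0.9 to 1.5 kg. Its origin and axes coincide with the hoist's at the start and go down with it.
- stand: Grey telescopic stand under the hopper, origin at its foot on the deck. It carries a black rubber pad 60 mm across whose top is set anew each time, between 115 and 155 mm above the bench; the pad's height is not measured (see it, or feel the landing). The hopper lands after 1.25 to 2.45 rad of crank. The rubber gives about 1 mm per 8 N.
- bean_jar: Amber jar, 80 mm across, 130 mm high; bystander. Origin under its centre.
- cup: White tasting bowl, 80 mm across, 60 mm high; bystander.
- scoop: Long steel spoon, 180 mm; bystander.
- brush: Brush, 180 mm; bystander.
- driver: Screwdriver, 190 mm; bystander.
- oil_can: Green oil can on the hoist's deck, 44 mm across, 75 mm high; bystander.
- spanner: Spanner, 140 mm, on the hoist's deck; bystander.
- axis (a point): Point on the vertical crank axis at the handle's mid height (z 158 mm). Below it: ratchet wheel (radius 54 mm, 10 teeth, z 95..105 mm), hub 32 mm across up to z 138 mm, and the red crank arm (z 118..128 mm, 22 mm wide).

How it is judged:
By the outcome, as a careful person would: the job done as asked, in the order asked, and still so for the second after the job is handed in, with the robot touching nothing.
It also fails if it takes over 67 s, if anything falls off the work surface, if the arm or the gripper's body presses on something with over 40 N, if the wrist force passes 120 N, or if a joint passes its speed limit or range.

ROBOT

A 6-joint arm with a two-finger parallel gripper is mounted at the origin on the work surface. World frame = base frame: x ahead of the robot, y to its left, z up, the work surface at z = 0. Lengths are in mm, angles in rad, forces in N, time in s.
With the tool pointing down it reaches from about 350 to 975 mm from the base axis. Payload 7.1 kg.
Tool frame: the origin (TCP) lies on the front face of the gripper's body, between the roots of the fingers; the fingertips stand 80 mm ahead of it and the grasp point (between the pads) lies 61 mm ahead of it (env.tips_ahead is the distance from the TCP to the fingertips, in mm); z points along the fingers, y is the direction in which the jaws open and shut (so a half turn about z gives the same grasp; the last joint's range is limited). The gripper opens to 88 mm and grips with 3 to 60 N. Pads are 20 mm wide; open, the fingers measure 115 mm over their backs; the gripper's body (75 mm by 178 mm) begins 61 mm behind the grasp point.
Start: joints at [1.267, 0.423, 1.63, -0, 1.089, -0.019], TCP at [175.572, 599.817, 302.675] pointing down, gripper open.
Joint ranges: [-3, 3], [-0.9, 2.11], [0.09, 2.58], [-1.31, 4.45], [0.11, 2.69], [-2.54, 2.54]. Speed limits (rad/s): [2.39, 2.39, 3.01, 3.14, 3.14, 3.14].

INTERFACE

Orientations are given as a unit quaternion [x, y, z, w].
In Python, from station import env, set_gripper, viewer, workorder gives the robot as it stands. Calls block until the motion is done:
- env.reach(position, orientation): joint-space move of the TCP to a pose.
- env.move_l(position, rot=None, rate=150, f_stop=None): straight line of the TCP; rot=None keeps the orientation; rate is the mean speed in mm/s. With f_stop (N) it stops when the force on the tool has changed by that much, and returns True; else False.
- env.move_joints(angles): joint-space move.
- set_gripper(opening): finger opening in mm; the grip force is fixed at half the most; returns when the fingers have stopped.
- env.hold(seconds).
- env.ik(position, orientation): joint angles nearest the present ones, or None.
- env.read_state(): the state.
- viewer.camera(name): name is "scene" or "top"; returns the picture (384x512x3 uint8, blue, green, red); there is no depth.
- viewer.camera_params(name): a dict with "fx", "fy", "cx", "cy" (pixels), "pose" (4x4, takes a point from camera to world coordinates). Camera axes: x right, y up, looking along -z (the intrinsics and any distortion apply to the point x, -y, -z); pixel columns grow to the right and rows downward; lengths in mm; the calibration is good to about 2 mm. A picture is of the moment at which its call begins. camera_params takes no time and is no camera call.
A pose or a line that the arm cannot do raises env.IKError and nothing moves.
- workorder.sign_off(): hands the job in, once; it reports no verdict.
The state is a dict: "time_s": time; "qpos": joint angles; "dq": joint speeds; "tau": joint torques, N m; "tool_pos": TCP position; "orientation": TCP orientation; "force": force on the tool from outside, world axes, zero at the start; "wrist_torque": the same for the moment, N m; "width": finger opening in mm.
Only numpy, scipy, OpenCV 4.12 (cv2) and the standard library are available. Lean on these libraries where they do the work, as an engineer would, in place of code of your own. Each camera call takes 0.05 s, during which the arm holds its last target.

## Working session

There is one attempt and no reset: what is moved stays moved. The work goes in short steps, each a Python script; the robot and the scene stay as the last script left them, time stands still between calls to the robot, and variables do not carry over. Pictures are saved under pics/ and viewed, and the job is handed in when it is done.

```bash
ls; mkdir -p pics; python3 - <<'E'
from station import env,viewer
import cv2
for n in("scene","top"):
    cv2.imwrite(f"pics/{n}0.png",viewer.camera(n)); p=viewer.camera_params(n); print(n,p)
s=env.read_state();print(s["time_s"],s["orientation"],s["force"],s["width"])
E
```

```text
pics
scene {'fx': 363.7438305704969, 'fy': 363.7438305704969, 'cx': 252.57029775838646, 'cy': 193.61578166207744, 'pose': array([[-3.75413318e-01, -6.22502922e-01,  6.86698590e-01,
         1.26545966e+03],
       [ 9.26853325e-01, -2.49910791e-01,  2.80156225e-01,
         4.44207000e+02],
       [-2.78468068e-03,  7.41643249e-01,  6.70788742e-01,
         8.61872303e+02],
       [ 0.00000000e+00,  0.00000000e+00,  0.00000000e+00,
         1.00000000e+00]])}
top {'fx': 499.940285879074, 'fy': 499.940285879074, 'cx': 254.39773194810846, 'cy': 192.5112857192736, 'pose': array([[-1.73685151e-03,  9.96800483e-01, -7.99110807e-02,
         3.66458647e+02],
       [-9.99982694e-01, -2.18044948e-03, -5.46421893e-03,
         1.18064740e+02],
       [-5.62097814e-03,  7.99002072e-02,  9.96787019e-01,
         1.82523363e+03],
       [ 0.00000000e+00,  0.00000000e+00,  0.00000000e+00,
         1.00000000e+00]])}
0.1 [ 1.41916418e-01  9.89878395e-01 -6.94622151e-04 -1.00925589e-04] [ 0.07501056  0.24632189 -0.25774772] 87.67093304440726
```

View pics/scene0.png

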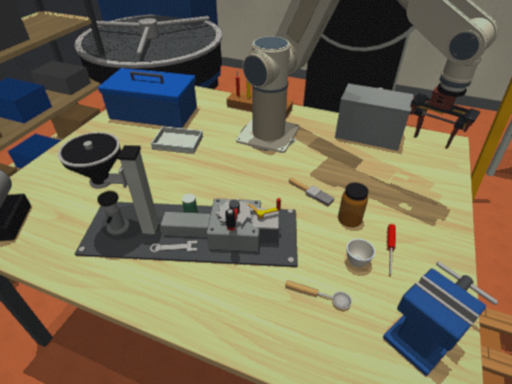

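View pics/top0.png

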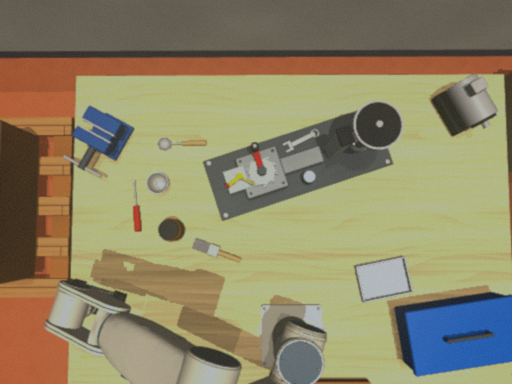

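The top view has the hoist at about (265,165), with the handle at (255,147), the red arm at (258,160) and the yellow lever at (235,181). I'll zoom in on the winder.

```bash
cat > h.py <<'E'
import numpy as np,cv2
from station import env,set_gripper,viewer,workorder
def ray(n,u,v):
    p=viewer.camera_params(n);T=p["pose"]
    d=T[:3,:3]@np.array([(u-p["cx"])/p["fx"],-(v-p["cy"])/p["fy"],-1]);return T[:3,3],d/np.linalg.norm(d)
def onz(n,u,v,z):
    o,d=ray(n,u,v);return o+d*(z-o[2])/d[2]
def proj(n,P):
    p=viewer.camera_params(n);T=p["pose"];q=T[:3,:3].T@(np.asarray(P,float)-T[:3,3])
    return np.array([p["cx"]+p["fx"]*q[0]/-q[2],p["cy"]-p["fy"]*q[1]/-q[2]])
E
python3 - <<'E'
import cv2
a=cv2.imread("pics/top0.png")[130:225,195:320];cv2.imwrite("pics/topz.png",cv2.resize(a,None,fx=6,fy=6,interpolation=cv2.INTER_CUBIC))
a=cv2.imread("pics/scene0.png")[180:270,190:310];cv2.imwrite("pics/scz.png",cv2.resize(a,None,fx=6,fy=6,interpolation=cv2.INTER_CUBIC))
E
```

```text
(no output)
```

View pics/topz.png

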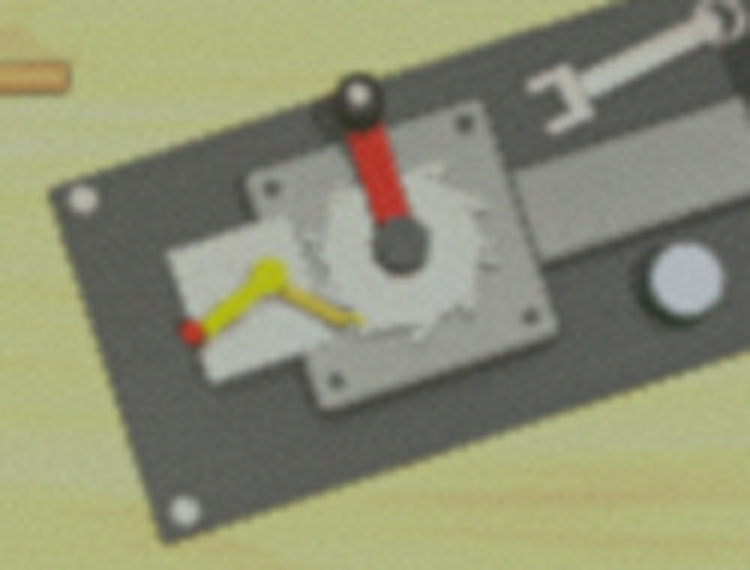

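View pics/scz.png

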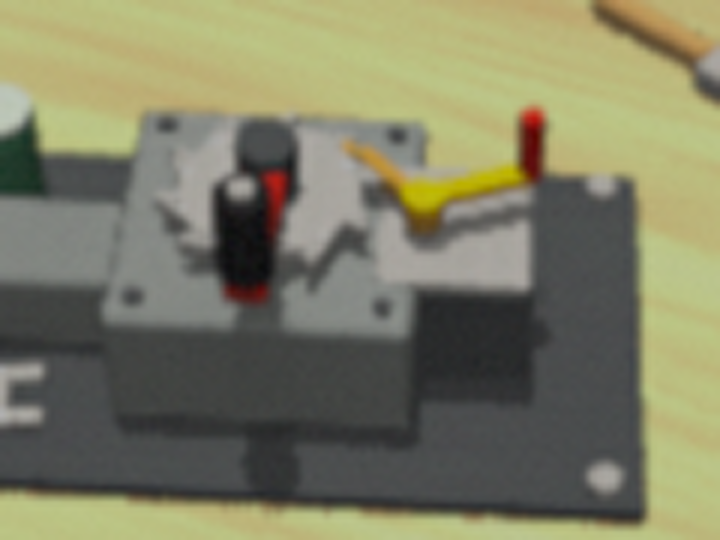

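```bash
cat > meas.py <<'E'
from h import *
c=np.radians(112);pin=np.array([8.5+55*np.cos(c),77+55*np.sin(c)])
top={ "hub":((400,246),138,(0,0)),"handle":((358,98),182,(80,0)),"pin":((193,331),150,pin),
"cL":((50,190),12,(115,190)),"cR":((165,543),12,(-115,190)),"h1":((247,176),86,(75,75)),"h2":((484,103),86,(75,-75)),"h3":((556,328),86,(-75,-75)),"h4":((322,408),86,(-75,75))}
sc={"hub":((267,140),138,(0,0)),"handle":((241,187),182,(80,0)),"pin":((532,115),150,pin),"cL":((642,517),12,(115,190)),"cR":((630,178),12,(-115,190)),
"h1":((417,333),86,(75,75)),"h2":((104,320),86,(75,-75)),"h3":((147,113),86,(-75,-75)),"h4":((424,125),86,(-75,75))}
def fit(n,d,off):
    A=[];B=[];
    for k,(uv,z,m) in d.items():
        A.append(m);B.append(onz(n,(uv[0]+.5)/6-.5+off[0],(uv[1]+.5)/6-.5+off[1],z)[:2])
    return np.array(A,float),np.array(B)
def kab(A,B):
    a=A-A.mean(0);b=B-B.mean(0);th=np.arctan2((a[:,0]*b[:,1]-a[:,1]*b[:,0]).sum(),(a*b).sum())
    R=np.array([[np.cos(th),-np.sin(th)],[np.sin(th),np.cos(th)]]);t=B.mean(0)-R@A.mean(0);return th,t,B-(A@R.T+t)
f1=fit("top",top,(195,130));f2=fit("scene",sc,(190,180))
for A,B in (f1,f2,(np.vstack([f1[0],f2[0]]),np.vstack([f1[1],f2[1]]))):
    th,t,r=kab(A,B);print(th,t);print(r.round(1).tolist())
E
python3 meas.py
```

```text
0.3153143868038114 [578.12237543 101.96227199]
[[-1.7, 1.9], [-0.7, 0.5], [0.3, 0.4], [-1.5, -2.1], [2.0, -1.6], [-1.8, -3.7], [-5.6, 0.1], [4.5, 5.4], [4.6, -0.9]]
0.3207524427875649 [582.03342937 106.88757494]
[[-0.7, 0.5], [-3.3, -2.6], [-0.6, -1.0], [2.0, -2.3], [2.2, -3.0], [-3.4, 1.1], [-3.0, 2.9], [2.4, 4.5], [4.3, -0.2]]
0.3180357459232266 [580.07807163 104.424741  ]
[[-3.7, -0.5], [-2.6, -2.1], [-1.4, -1.9], [-2.9, -4.7], [0.4, -3.7], [-3.5, -6.3], [-7.7, -2.6], [2.3, 3.0], [2.8, -3.1], [1.3, 3.0], [-1.4, 0.1], [1.0, 1.4], [3.3, 0.3], [3.8, -1.0], [-1.7, 3.6], [-0.9, 5.6], [4.7, 6.9], [6.2, 2.0]]
```

```bash
cat >> meas.py <<'E'
print("----")
for k in top:
    i=list(top).index(k);print(k,f1[1][i].round(1),f2[1][i].round(1))
ix=[0,1,2,3,4]
for A,B in (f1,f2): 
    th,t,r=kab(A[ix],B[ix]);print(th,t,r.round(1).tolist())
th,t,r=kab(np.vstack([f1[0][ix],f2[0][ix]]),np.vstack([f1[1][ix],f2[1][ix]]));print(th,t)
for m in((0,0),(80,0),pin): print(t+np.array([[np.cos(th),-np.sin(th)],[np.sin(th),np.cos(th)]])@m)
E
python3 meas.py | sed -n '/----/,$p'
```

```text
----
hub [576.4 103.9] [581.4 107.4]
handle [653.5 127.3] [654.7 129.6]
pin [527.2 220.3] [529.6 223.6]
cL [627.  316.2] [633.2 321.2]
cR [411.8 245.3] [415.2 247.9]
h1 [624.3 192.8] [626.1 202.8]
h2 [667.1  54. ] [673.8  62.3]
h3 [534.6  12.8] [536.9  16.6]
h4 [488.2 149.1] [491.5 154.2]
0.31586593177871874 [577.83499411 101.79956105] [[-1.4, 2.1], [-0.4, 0.6], [0.6, 0.6], [-1.1, -1.9], [2.3, -1.4]]
0.3130059966294192 [581.1875364  105.08254578] [[0.2, 2.3], [-2.6, -0.2], [-0.7, 0.5], [1.1, -0.1], [1.9, -2.5]]
0.31443301384300876 [579.51098673 103.44089573]
[579.51098673 103.44089573]
[655.58873775 128.18308238]
[528.41504223 221.41735329]
```

The two views agree to within about 4 mm: origin ≈ (579.5, 103.4), yaw ≈ 0.314. Next I'll check reachability, then push the lever with a straddled pin.

```bash
cat >> h.py <<'E'
from scipy.spatial.transform import Rotation as Ro
O=np.array([579.5,103.4]);TH=0.3144
Rh=np.array([[np.cos(TH),-np.sin(TH)],[np.sin(TH),np.cos(TH)]])
def W(x,y,z): return np.array([*(O+Rh@np.array([x,y])),z])
def down(phi):  # jaws along world angle phi
    y=np.array([np.cos(phi),np.sin(phi),0]);z=np.array([0,0,-1.]);return Ro.from_matrix(np.c_[np.cross(y,z),y,z]).as_quat()
def F(n=1):
    return np.array(env.read_state()["force"])
E
python3 - <<'E'
from h import *
for p in (0,np.pi): print("lever",env.ik(W(-12,129,200),down(TH+p)),env.ik(W(40,129,200),down(TH+p)))
for b in (-1.57-1.0,1.57-1.0,-1.57-1,1.57-.5,1.57-1.5):
  print(b)
  for a in(-.25,0,1,2,2.6):
    q=env.ik(W(80*np.cos(a),-80*np.sin(a),223),down(TH+b));print(a,None if q is None else np.round(q,2))
E
```

```text
lever [ 3.77704437e-01  4.85670733e-01  1.81391278e+00 -4.44089210e-16
  8.42009144e-01  6.33044371e-02] [ 3.72439685e-01  5.49473775e-01  1.69465772e+00 -4.44089210e-16
  8.97461163e-01  5.80396854e-02]
lever None None
-2.5700000000000003
-0.25 [ 0.2   0.57  1.59 -0.    0.98  2.46]
0 [ 0.18  0.58  1.58 -0.    0.99  2.43]
1 [ 0.06  0.54  1.64 -0.    0.96  2.32]
2 [ 0.02  0.45  1.81 -0.    0.89  2.28]
2.6 [ 0.06  0.4   1.9  -0.    0.85  2.31]
0.5700000000000001
-0.25 [ 0.2   0.57  1.59 -0.    0.98 -0.68]
0 [ 0.18  0.58  1.58 -0.    0.99 -0.71]
1 [ 0.06  0.54  1.64 -0.    0.96 -0.82]
2 [ 0.02  0.45  1.81 -0.    0.89 -0.86]
2.6 [ 0.06  0.4   1.9  -0.    0.85 -0.83]
-2.5700000000000003
-0.25 [ 0.2   0.57  1.59 -0.    0.98  2.46]
0 [ 0.18  0.58  1.58 -0.    0.99  2.43]
1 [ 0.06  0.54  1.64 -0.    0.96  2.32]
2 [ 0.02  0.45  1.81 -0.    0.89  2.28]
2.6 [ 0.06  0.4   1.9  -0.    0.85  2.31]
1.07
-0.25 [ 0.2   0.57  1.59 -0.    0.98 -1.18]
0 [ 0.18  0.58  1.58 -0.    0.99 -1.21]
1 [ 0.06  0.54  1.64 -0.    0.96 -1.32]
2 [ 0.02  0.45  1.81 -0.    0.89 -1.36]
2.6 [ 0.06  0.4   1.9  -0.    0.85 -1.33]
0.07000000000000006
-0.25 [ 0.2   0.57  1.59 -0.    0.98 -0.18]
0 [ 0.18  0.58  1.58 -0.    0.99 -0.21]
1 [ 0.06  0.54  1.64 -0.    0.96 -0.32]
2 [ 0.02  0.45  1.81 -0.    0.89 -0.36]
2.6 [ 0.06  0.4   1.9  -0.    0.85 -0.33]
```

```bash
python3 - <<'E'
from h import *
set_gripper(30)
q=down(TH)
env.reach(W(-12,129.5,290),q)
env.move_l(W(-12,129.5,200),rate=120)
f0=F();print(env.read_state()["time_s"],env.read_state()["width"],f0,env.read_state()["tool_pos"]-W(-12,129.5,200))
t=env.move_l(W(4,129.5,200),rate=25,f_stop=2.0)
s=env.read_state();print(t,s["time_s"],Rh.T@(s["tool_pos"][:2]-O),s["force"]-f0)
cv2.imwrite("pics/s1.png",cv2.resize(viewer.camera("scene")[150:280,170:330],None,fx=4,fy=4))
E
```

```text
3.8667 30.023281124119826 [0.03316971 0.64942332 0.04952568] [0.40245739 0.28340832 0.54325532]
True 4.2667 [ -4.96021847 129.57912865] [-0.40156612 -0.789449    0.21013682]
```

View pics/s1.png

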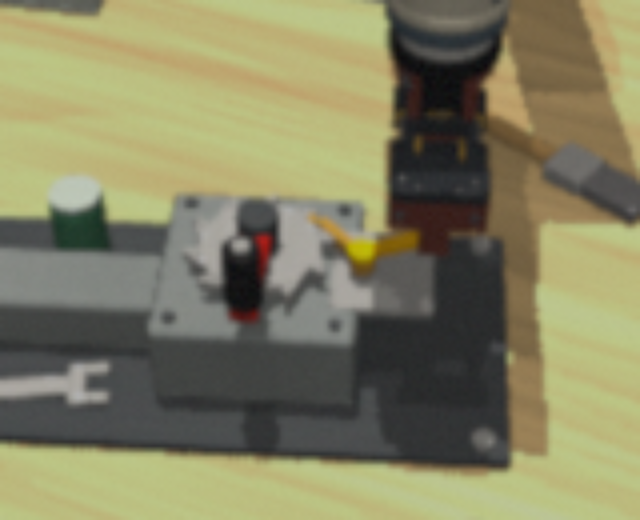

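The gripper straddles the pin near (440,225) in the crop. Contact came at x = -5 against the expected -4, so the localisation is good to about 1 mm. Now the lever push.

```bash
python3 - <<'E'
from h import *
f0=F()
for x in (5,15,25,32,36.5):
    t=env.move_l(W(x,129.5,200),rate=30,f_stop=14)
    s=env.read_state();print(t,s["time_s"],Rh.T@(s["tool_pos"][:2]-O),Rh.T@s["force"][:2])
    if t:break
env.move_l(W(33.5,129.5,200),rate=30);env.move_l(W(33.5,129.5,290),rate=200)
env.reach(W(-30,200,290),down(TH))
cv2.imwrite("pics/s2.png",cv2.resize(viewer.camera("scene")[170:280,170:330],None,fx=4,fy=4))
cv2.imwrite("pics/t2.png",cv2.resize(viewer.camera("top")[130:225,195:320],None,fx=6,fy=6,interpolation=cv2.INTER_CUBIC))
print(env.read_state()["time_s"])
E
```

```text
False 4.825 [  4.53315984 129.56075186] [-2.58944471  1.27996177]
False 5.3083 [ 15.29914853 129.3276064 ] [-2.18961112  0.84347649]
False 5.7917 [ 25.60142505 129.35400878] [-1.70440544  0.37849419]
False 6.175 [ 32.32661069 129.09845181] [-1.42276834 -2.29095002]
False 6.475 [ 36.43193325 129.18588152] [-2.81212322 -3.90208131]
7.8917
```

View pics/s2.png

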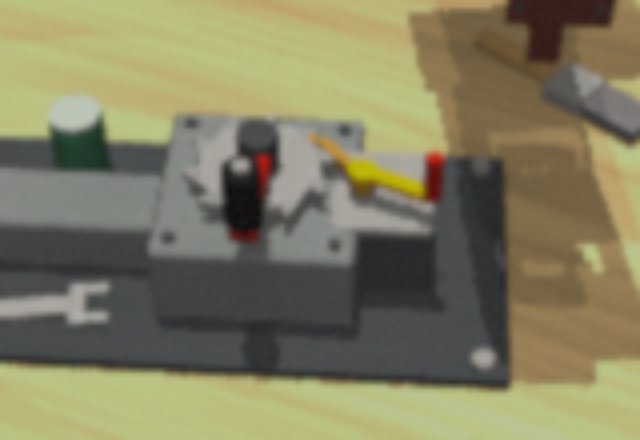

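View pics/t2.png

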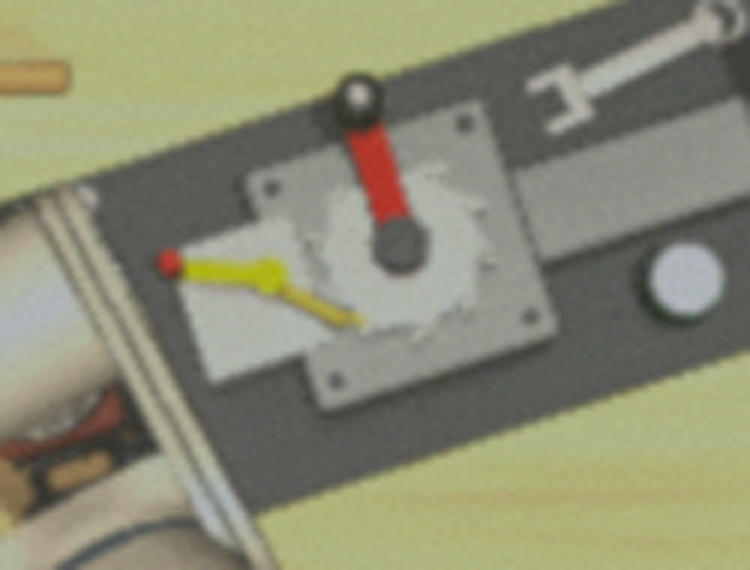

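The pin has moved to crop (169,263) in the top view and the pawl still points at its tooth, so it is caught as expected. I'll compute the lever angle and zoom in on the stand and pad.

```bash
python3 - <<'E'
from h import *
p=onz("top",(169.5)/6-.5+195,263.5/6-.5+130,150)[:2]
h=Rh.T@(p-O);d=h-[8.5,77];print(h,np.hypot(*d),np.radians(112)-np.arctan2(d[1],d[0]))
a=cv2.imread("pics/scene0.png")[125:265,50:170];cv2.imwrite("pics/st.png",cv2.resize(a,None,fx=4,fy=4,interpolation=cv2.INTER_CUBIC))
for z in(200,155,115,12):print(z,(proj("scene",W(0,-375,z))-[50,125])*4)
E
```

```text
[ 27.14467304 128.39047151] 54.6681296121177 0.7320081652056429
200 [202.49661033 220.48200802]
155 [219.96055679 267.78593293]
115 [234.67039595 307.62991252]
12 [269.40760398 401.72126144]
```

View pics/st.png

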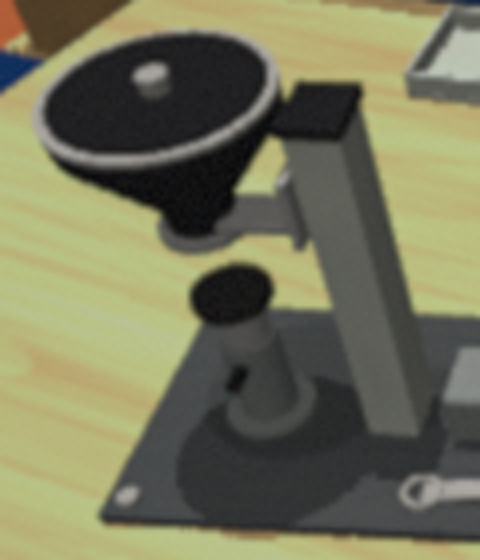

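Lever angle is 0.73 (released) and the pin is 54.7 mm from the pivot, as it should be. The pad-top centre at crop (233,292) puts the pad at about z 131–140, so landing should come at about 1.7–2.0 rad. Next I'll grip the crank, biased slightly to the wind-up side.

```bash
cat >> h.py <<'E'
Z=221
def P(a,dr=0): return W((80+dr)*np.cos(a),-(80+dr)*np.sin(a),Z)
def Q(a): return down(TH+np.pi/2-a)
def loc(a,f):
    h=Rh.T@np.asarray(f)[:2]; return h@[np.cos(a),-np.sin(a)], h@[-np.sin(a),-np.cos(a)]  # radial out, tangential clockwise
def st(a0,f0=0):
    s=env.read_state();h=Rh.T@(s["tool_pos"][:2]-O);a=-np.arctan2(h[1],h[0]);f=s["force"]-f0
    fr,ft=loc(a,f);return s["time_s"],round(a,3),round(np.hypot(*h),1),round(fr,2),round(ft,2),round(f[2],2)
E
python3 - <<'E'
from h import *
set_gripper(60)
a=-0.03
p=P(a);p[2]=300
env.reach(p,Q(a));env.move_l(P(a),rate=100);env.hold(.2)
f0=F();print(f0,st(a,f0)); np.save("f0.npy",f0)
set_gripper(20);env.hold(.2)
print(st(a,f0),env.read_state()["width"])
cv2.imwrite("pics/s3.png",cv2.resize(viewer.camera("scene")[130:280,170:330],None,fx=4,fy=4))
E
```

```text
[1.50253536 0.30195803 0.23765165] (11.375, np.float64(-0.029), np.float64(80.3), np.float64(0.0), np.float64(0.0), np.float64(0.0))
(12.1833, np.float64(-0.025), np.float64(80.0), np.float64(-1.27), np.float64(3.76), np.float64(-0.46)) 27.360883907170976
```

View pics/s3.png

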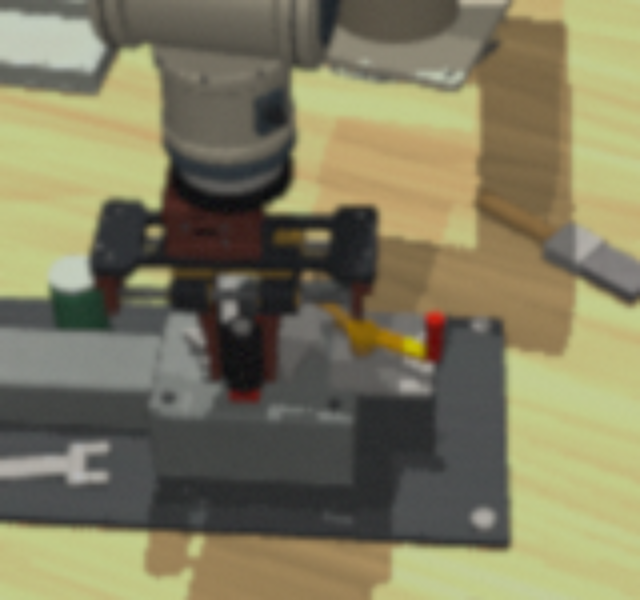

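The handle is held between the fingers at crop (240,350), and the 27.4 mm width matches it. Part of the load is already on the gripper. Winding up now.

```bash
python3 - <<'E'
from h import *
f0=np.load("f0.npy");dr=0
for a in np.arange(-.07,-.24,-.04):
    env.move_l(P(a,dr),Q(a),rate=25)
    s=st(a,f0);print(*s);dr+=np.clip(.05*s[3],-.3,.3)
env.hold(.2);print(st(a,f0),a,dr)
cv2.imwrite("pics/s4.png",cv2.resize(viewer.camera("scene")[170:280,170:330],None,fx=4,fy=4,interpolation=cv2.INTER_CUBIC))
cv2.imwrite("pics/t4.png",cv2.resize(viewer.camera("top")[130:225,195:320],None,fx=6,fy=6,interpolation=cv2.INTER_CUBIC))
E
```

```text
12.5083 -0.066 80.1 -1.58 5.0 -0.06
12.7833 -0.105 80.1 -1.69 4.89 -0.66
13.0583 -0.145 80.2 0.17 4.67 -1.04
13.3333 -0.185 80.2 -0.34 5.02 -0.97
13.6083 -0.225 80.3 -0.66 4.76 -1.88
(13.8083, np.float64(-0.224), np.float64(80.3), np.float64(-0.4), np.float64(5.39), np.float64(-1.28)) -0.23000000000000004 -0.20500000000000004
```

View pics/s4.png

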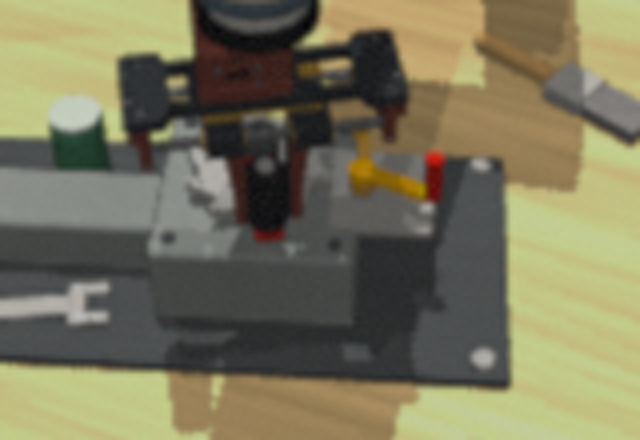

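View pics/t4.png

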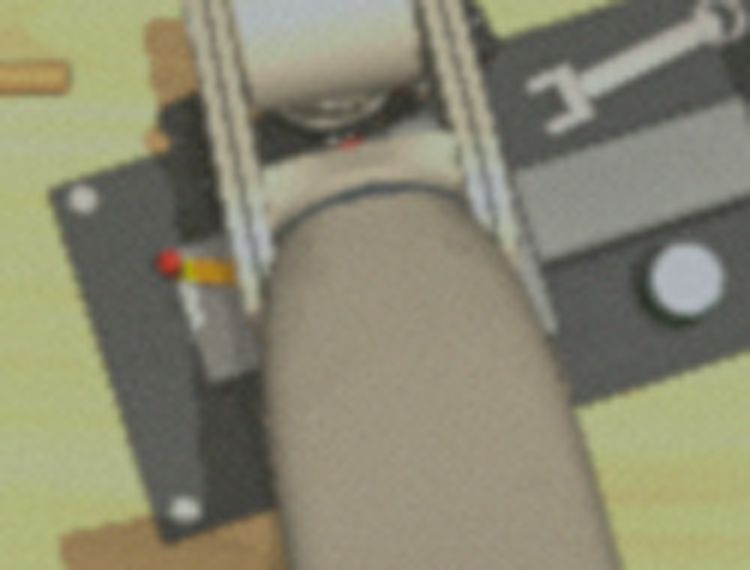

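The pawl now points from its pivot (365,175) to (360,140), so it has swung clear of the wheel. I'll lower slowly with force checks: first leg to 1.2 rad.

```bash
python3 - <<'E'
from h import *
f0=np.load("f0.npy");dr=-.2
for i,a in enumerate(np.arange(-.19,1.2,.05)):
    env.move_l(P(a,dr),Q(a),rate=25)
    s=st(a,f0)
    if i%2==0: print(*s,round(dr,2))
    if not 1.5<s[4]<10 or abs(s[3])>15: print("STOP",s);break
    dr+=np.clip(.06*s[3],-.3,.3)
env.hold(.1);print(st(a,f0),a,dr,env.read_state()["width"])
cv2.imwrite("pics/s5.png",cv2.resize(viewer.camera("scene")[125:265,50:300],None,fx=3,fy=3,interpolation=cv2.INTER_CUBIC))
E
```

```text
14.1833 -0.182 80.2 0.12 5.75 -2.71 -0.2
14.8 -0.081 80.1 -0.3 5.29 -1.02 -0.25
15.4167 0.019 79.9 -0.87 6.0 -1.4 -0.31
16.0333 0.119 79.8 -0.51 6.15 -0.12 -0.41
16.65 0.219 79.6 -0.75 5.93 0.42 -0.51
17.2667 0.32 79.5 -0.06 6.24 0.85 -0.6
17.8833 0.42 79.4 0.14 6.96 0.65 -0.6
18.5 0.52 79.3 -0.16 6.83 1.18 -0.58
19.1167 0.621 79.2 0.33 6.85 1.88 -0.67
19.7333 0.721 79.1 0.38 6.01 2.02 -0.67
20.35 0.821 79.1 0.61 7.34 3.2 -0.64
20.9667 0.922 79.0 0.19 7.22 2.85 -0.59
21.5833 1.022 79.0 -0.05 7.76 2.35 -0.61
22.2 1.123 79.1 0.57 7.64 3.88 -0.54
(22.6083, np.float64(1.172), np.float64(79.0), np.float64(-0.26), np.float64(7.52), np.float64(3.72)) 1.1599999999999997 -0.5132000000000001 27.599561044266277
```

View pics/s5.png

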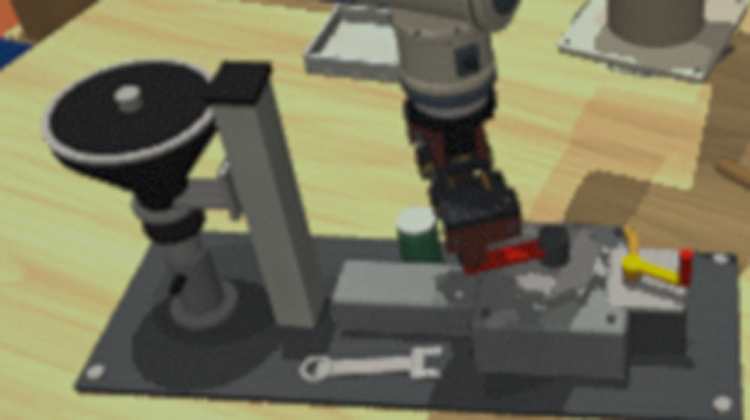

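The foot is just above the pad (near crop (175,215)) and the handle is still carrying the load. I'll go on in fine steps until the pull drops.

```bash
cat > fine.py <<'E'
from h import *
import sys
f0=np.load("f0.npy");a,dr=np.load("a.npy") if len(sys.argv)>2 else (1.16,-.5)
stop=float(sys.argv[1]);hist=[];land=False
while a<2.5:
    a+=.008 if land else .02
    env.move_l(P(a,dr),Q(a),rate=15 )
    S=[]
    for _ in range(4): S.append(st(a,f0)); env.hold(.025)
    m=np.mean(S,0);print(m.round(2).tolist())
    dr+=np.clip(.06*m[3],-.2,.2)
    if m[4]>11 or m[0]>52 or abs(m[3])>12: print("ABORT");break
    hist.append(m[4])
    if not land and m[4]<np.median(hist[-8:])-1.2: land=True;print("land")
    if m[4]<stop: print("stop");break
np.save("a.npy",[a,dr]);print(a,dr)
E
python3 fine.py 3.0
```

```text
[22.95, 1.19, 79.07, 0.32, 7.52, 3.98]
[23.31, 1.21, 79.07, 0.26, 7.47, 4.37]
[23.67, 1.23, 79.1, 0.16, 7.23, 3.49]
[24.03, 1.25, 79.1, 0.02, 7.77, 4.2]
[24.39, 1.27, 79.1, -0.5, 7.44, 4.17]
[24.75, 1.29, 79.1, -0.2, 7.67, 4.42]
[25.1, 1.31, 79.1, 0.32, 7.48, 4.66]
[25.46, 1.33, 79.1, 0.07, 7.46, 4.24]
[25.82, 1.35, 79.1, 0.06, 7.47, 4.6]
[26.18, 1.37, 79.1, -0.09, 8.16, 4.36]
[26.54, 1.39, 79.1, -0.33, 7.86, 4.74]
[26.9, 1.41, 79.15, -0.33, 7.7, 4.82]
[27.25, 1.43, 79.12, -0.04, 7.48, 4.54]
[27.61, 1.45, 79.15, 0.14, 6.82, 5.02]
[27.97, 1.47, 79.2, 0.18, 7.53, 4.82]
[28.33, 1.49, 79.2, -0.07, 7.56, 4.94]
[28.69, 1.51, 79.2, 0.13, 7.44, 4.86]
[29.05, 1.53, 79.2, -0.13, 7.35, 5.22]
[29.4, 1.55, 79.2, -0.19, 7.94, 5.11]
[29.76, 1.57, 79.23, 0.6, 7.9, 4.66]
[30.12, 1.59, 79.25, 0.36, 7.29, 5.4]
[30.48, 1.61, 79.3, -0.04, 7.23, 4.97]
[30.84, 1.63, 79.3, -0.08, 7.95, 4.72]
[31.2, 1.65, 79.3, 0.45, 7.38, 5.32]
[31.55, 1.67, 79.32, 0.38, 8.1, 5.0]
[31.91, 1.69, 79.38, 0.58, 8.36, 4.62]
[32.27, 1.71, 79.4, 0.83, 7.35, 5.46]
[32.63, 1.73, 79.4, 0.0, 6.83, 4.37]
[32.99, 1.74, 79.47, -0.97, 5.3, 3.49]
land
[33.34, 1.75, 79.5, -1.93, 3.68, 1.92]
[33.69, 1.75, 79.5, -2.06, 3.16, 1.06]
[34.04, 1.76, 79.4, -1.7, 2.14, 0.37]
stop
1.7640000000000005 -0.7287499999999999
```

Landing showed at about 1.735 rad. Without the f0 offset the load pull comes out constant at about 5.9 N in both directions, so the raw force is the better reference. I'll average it here.

```bash
python3 - <<'E'
from h import *
S=[]
for _ in range(12): S.append(st(0,0)); env.hold(.025)
print(np.mean(S,0).round(2))
a,dr=np.load("a.npy");a+=.005
env.move_l(P(a,dr-.1),Q(a),rate=15);env.hold(.1);S=[]
for _ in range(12): S.append(st(0,0)); env.hold(.025)
print(np.mean(S,0).round(2));np.save("a.npy",[a,dr])
cv2.imwrite("pics/s6.png",cv2.resize(viewer.camera("scene")[125:265,50:300],None,fx=3,fy=3,interpolation=cv2.INTER_CUBIC))
E
```

```text
[34.24  1.76 79.4  -1.07  0.85  0.32]
[34.89  1.77 79.31  1.   -0.25 -0.3 ]
```

View pics/s6.png

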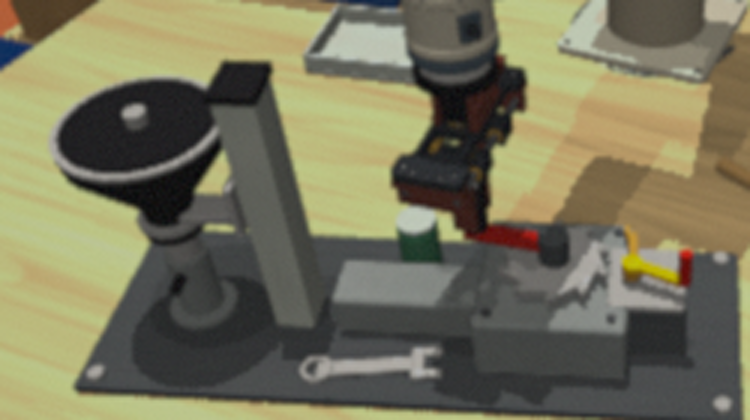

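The foot sits on the pad at (175,232) and the pull has dropped to about -0.2 N. The stand carries the hopper, so I'll let go and retreat upward.

```bash
python3 - <<'E'
from h import *
set_gripper(56);env.hold(.2);print(st(0))
p=np.array(env.read_state()["tool_pos"]);cv2.imwrite("pics/a.png",viewer.camera("scene"))
p[2]=320;env.move_l(p,rate=120)
env.reach(W(-120,150,330),down(TH))
env.hold(.3)
cv2.imwrite("pics/s7.png",cv2.resize(viewer.camera("scene")[125:265,50:300],None,fx=3,fy=3,interpolation=cv2.INTER_CUBIC))
t=viewer.camera("top");cv2.imwrite("pics/t7.png",cv2.resize(t,None,fx=1.5,fy=1.5))
print(env.read_state()["time_s"])
E
```

```text
(35.9333, np.float64(1.769), np.float64(79.2), np.float64(0.24), np.float64(-1.03), np.float64(-0.28))
38.3417
```

View pics/s7.png

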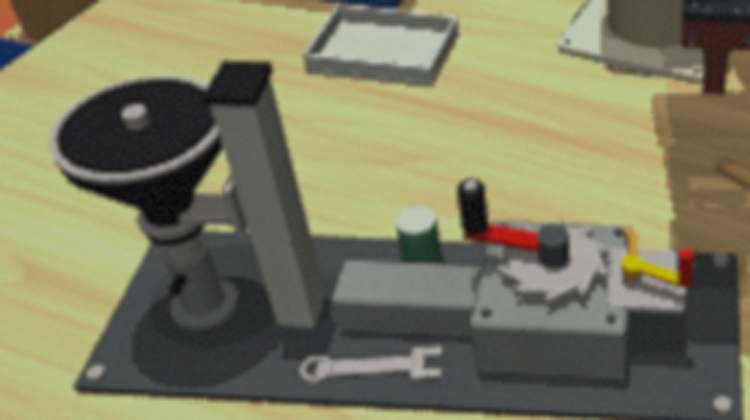

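View pics/t7.png

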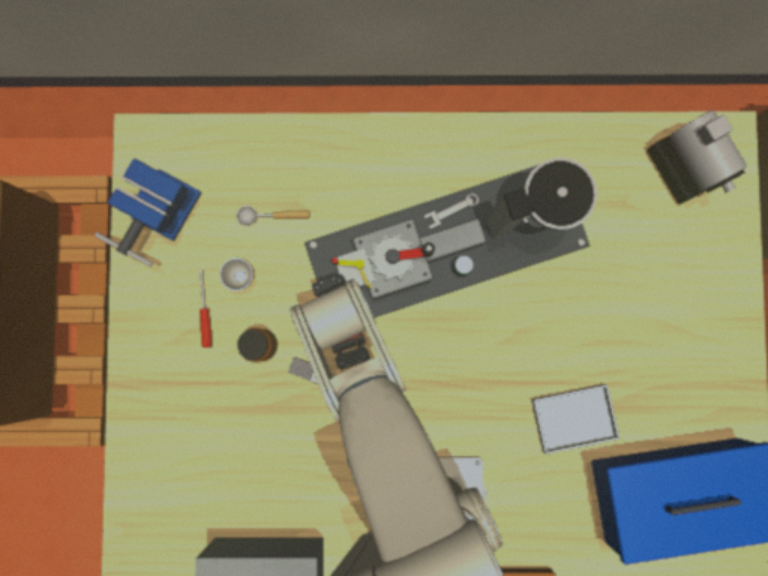

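The hopper is in the same place as before I let go (rim, foot and pad unchanged). The lever is over, the pawl is clear and nothing else has moved. Handing in.

```bash
python3 - <<'E'
from h import *
u=(430.5/1.5-.5,249/1.5-.5);h=Rh.T@(onz("top",*u,182)[:2]-O);print(h,-np.arctan2(h[1],h[0]))
workorder.sign_off();print(env.read_state()["time_s"])
E
```

```text
[-17.82235337 -81.23249282] 1.786773606680775
the job is handed in; nothing more can be done
the job is handed in; nothing more can be done
```

The hopper is down on its stand, the crank is let go, and the job is handed in at about 38 s of the 67 s allowed.

- **Lever:** I swung it to about 0.73 rad with light pushes of under 5 N. The pawl stayed caught, as expected.
- **Winding up:** I gripped the crank and wound it up to about -0.22 rad. The camera showed the pawl sprung clear.
- **Lowering:** I let the crank back slowly, holding it all the way. The pull held steady until the hopper touched at about 1.74 rad. I stopped at 1.77 rad, where the averaged pull was about -0.2 N.
- **Last checks:** After I let go, the hopper looked unchanged in the scene view. The crank read 1.79 rad in the top view, against 1.77 from the arm, which is within measuring error. The lever was still over, and I saw nothing else on the bench moved. The arm was clear of everything; it partly hid the brush in the last view.

**Force offset:** the force zero I took before gripping was off by about 1.5 N. I judged the landing on the uncorrected force, because that gave the same load pull at both ends of the travel. How firmly the hopper rests on the pad is therefore known only to a few newtons.

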